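Put the round polish tins back in their trays

TASK

Tidy the shoe-care ledge: put each of the four round steel tins upright in the tray made for its size, the largest tin in the largest tray and so on down to the smallest in the smallest, each lying flat on its tray's floor. Set the tins down rather than dropping them, and leave the square tin and the shoe brush where they are.

Things in the scene. Friction and masses are not known exactly. Their poses are not given: they have to be found in the camera images.
- tin_xl: largest of four plain round lidded steel tins: 66 mm diameter, 46 mm tall, straight-sided, standing upright on the ledge with the lid up; loose. Origin at the centre of its underside, z up to the lid.
- tin_l: second largest of four plain round lidded steel tins: 52 mm diameter, 46 mm tall, straight-sided, standing upright on the ledge with the lid up; loose. Origin at the centre of its underside, z up to the lid.
- tin_m: second smallest of four plain round lidded steel tins: 40 mm diameter, 46 mm tall, straight-sided, standing upright on the ledge with the lid up; loose. Origin at the centre of its underside, z up to the lid.
- tin_s: smallest of four plain round lidded steel tins: 28 mm diameter, 46 mm tall, straight-sided, standing upright on the ledge with the lid up; loose. Origin at the centre of its underside, z up to the lid.
- tray_xl: largest of four shallow square open white trays, fixed to the ledge: 96 mm square outside, 88 mm square inside, rim 10 mm above the ledge, walls 4 mm, inner floor 4 mm above the ledge. Origin at the centre of its underside (ledge height), x and y along its sides, z up. The largest round tin belongs here.
- tray_l: second largest of four shallow square open white trays, fixed to the ledge: 82 mm square outside, 74 mm square inside, rim 10 mm above the ledge, walls 4 mm, inner floor 4 mm above the ledge. Origin at the centre of its underside (ledge height), x and y along its sides, z up. The second largest round tin belongs here.
- tray_m: second smallest of four shallow square open white trays, fixed to the ledge: 70 mm square outside, 62 mm square inside, rim 10 mm above the ledge, walls 4 mm, inner floor 4 mm above the ledge. Origin at the centre of its underside (ledge height), x and y along its sides, z up. The second smallest round tin belongs here.
- tray_s: smallest of four shallow square open white trays, fixed to the ledge: 58 mm square outside, 50 mm square inside, rim 10 mm above the ledge, walls 4 mm, inner floor 4 mm above the ledge. Origin at the centre of its underside (ledge height), x and y along its sides, z up. The smallest round tin belongs here.
- square_tin: square lidded steel tin, 56 x 56 mm, 46 mm tall, loose, not to be moved. Origin at the centre of its underside, x and y along its sides.
- shoe_brush: small wooden shoe brush lying bristles down, 110 mm long (its x) x 42 mm wide (its y), 44 mm tall, loose, not to be moved. Origin at the centre of its underside.

How it is judged:
By the outcome, as a careful person would: the job done as asked, in the order asked, and still so for the second after the job is handed in, with the robot touching nothing.
It also fails if it takes over 99 s, if anything falls off the work surface, if the arm or the gripper's body presses on something with over 40 N, if the wrist force passes 120 N, or if a joint passes its speed limit or range.

ROBOT

A 6-joint arm with a two-finger parallel gripper is mounted at the origin on the work surface. World frame = base frame: x ahead of the robot, y to its left, z up, the work surface at z = 0. Lengths are in mm, angles in rad, forces in N, time in s.
With the tool pointing down it reaches from about 350 to 925 mm from the base axis. Payload 6.4 kg.
Tool frame: the origin (TCP) lies at the very end of the fingers, on their centre line; the grasp point (between the pads) lies r.grasp_offset behind it (r.grasp_offset is the distance from the TCP to the grasp point, in mm); z points along the fingers, y is the line along which they close (so a half turn about z gives the same grasp; the last joint's range is limited). The gripper opens to 85 mm and grips with 20 to 120 N. Pads are 22 mm wide; open, the fingers measure 114 mm over their backs; the gripper's body (76 mm by 85 mm) begins 54 mm behind the grasp point. The pads swing forward as they close: fully open they stand 13 mm farther back than shut.
Start: joints at [1.137, 0.245, 1.558, -0, 1.339, -0.174], TCP at [166.973, 628.199, 231.29] pointing down, gripper open.
Joint ranges: [-3.13, 3.13], [-1.02, 2.26], [0.13, 2.54], [-0.95, 4.09], [0.21, 2.88], [-2.74, 2.74]. Speed limits (rad/s): [2.57, 2.57, 3.14, 3.14, 3.14, 3.14].

INTERFACE

Orientations are given as a 3x3 rotation matrix whose columns are the frame's x, y, z axes.
In Python, from rig import r, viewer, hand_in gives the robot as it stands. Calls block until the motion is done:
- r.movep(position, orientation): joint-space move of the TCP to a pose.
- r.move_straight(position, attitude=None, velocity=150, until_force=None): straight line of the TCP; attitude=None keeps the orientation; velocity is the mean speed in mm/s. With until_force (N) it stops when the force on the tool has changed by that much, and returns True; else False.
- r.move_joints(angles): joint-space move.
- r.gripper_open() and r.close_gripper(grip_force=None): open the fingers fully, or close them until they stop; grip_force is the grip in N (None keeps the last).
- r.pause(seconds).
- r.inverse_kinematics(position, orientation): joint angles nearest the present ones, or None.
- r.read_state(): the state.
- viewer.grab_frame(name): name is "scene" or "top"; returns (picture, depth): 400x640x3 uint8, red, green, blue; 400x640 float32, mm along the optical axis (not along the pixel's ray), 0 where there is no reading.
- viewer.calibration(name): a dict with "mtx" (3x3 intrinsics, pixels), "k1" (the pictures are not rectified: a ray, as slopes to the right and down, at radius r is drawn at 1 + k1 r^2 times it, then the intrinsics apply), "extrinsics" (4x4, takes a point from world to camera coordinates). Camera axes: x right, y down, z forward; pixel columns grow to the right and rows downward; lengths in mm; the calibration is good to about 2 mm. A picture is of the moment at which its call begins. calibration takes no time and is no camera call.
A pose or a line that the arm cannot do raises r.Unreachable and nothing moves.
- hand_in(): hands the job in; it is judged then, once.
The state is a dict: "clock": time; "joint_positions": joint angles; "dq": joint speeds; "joint_efforts": joint torques, N m; "eef_pos": TCP position; "ee_rot": TCP orientation; "wrist_force": force on the tool from outside, world axes, zero at the start; "moment": the same for the moment, N m; "opening": opening from 0.0 (shut) to 1.0 (fully open); "finger_force": force on a finger pad.
Only numpy, scipy, OpenCV 4.12 (cv2) and the standard library are available. Lean on these libraries where they do the work, as an engineer would, in place of code of your own. Each camera call takes 0.05 s, during which the arm holds its last target. There are 200 camera calls.

## Working session

There is one attempt and no reset: what is moved stays moved. The work goes in short steps, each a Python script; the robot and the scene stay as the last script left them, time stands still between calls to the robot, and variables do not carry over. Pictures are saved under pics/ and viewed, at most 14 in all, crops included, and the job is handed in when it is done.

```bash
mkdir -p pics
python3 - <<'E'
from rig import r,viewer
import cv2,numpy as np
for n in("top","scene"):
    p,d=viewer.grab_frame(n); cv2.imwrite(f"pics/{n}0.png",p[:,:,::-1]); np.save(f"{n}0.npy",d)
    c=viewer.calibration(n); print(c, (d==0).mean())
print(r.grasp_offset,r.read_state())
E
```

```text
{'mtx': array([[370.10793129,   0.        , 315.62886908],
       [  0.        , 370.10793129, 200.39367958],
       [  0.        ,   0.        ,   1.        ]]), 'k1': -0.08717499583484348, 'extrinsics': array([[-1.46762943e-02, -9.99880424e-01, -4.87281606e-03,
        -8.51281319e+00],
       [-9.95634388e-01,  1.50628866e-02, -9.21155535e-02,
         5.14210567e+02],
       [ 9.21779373e-02,  3.49962827e-03, -9.95736401e-01,
         8.15956963e+02],
       [ 0.00000000e+00,  0.00000000e+00,  0.00000000e+00,
         1.00000000e+00]])} 0.0040234375
{'mtx': array([[447.27140362,   0.        , 324.11844872],
       [  0.        , 447.27140362, 198.33913674],
       [  0.        ,   0.        ,   1.        ]]), 'k1': 0.04084748792204148, 'extrinsics': array([[ 4.27593023e-01,  9.03828477e-01,  1.60714155e-02,
        -2.25255563e+02],
       [ 6.40364807e-01, -2.90306445e-01, -7.11094285e-01,
        -3.08002033e+02],
       [-6.38041629e-01,  3.14350524e-01, -7.02912959e-01,
         1.24949482e+03],
       [ 0.00000000e+00,  0.00000000e+00,  0.00000000e+00,
         1.00000000e+00]])} 0.00397265625
18.700000000000003 {'clock': 0.1, 'joint_positions': array([ 1.13688435e+00,  2.45750372e-01,  1.55893423e+00, -8.68376708e-06,
        1.33866799e+00, -1.74106826e-01]), 'dq': array([-0.0004836 , -0.00154717, -0.00294106,  0.00076904, -0.0040321 ,
       -0.00037368]), 'joint_efforts': array([ 2.02472484e-04, -4.30667424e+01, -3.27131867e+01, -9.03330829e-05,
        2.81743465e-03,  4.98263830e-06]), 'eef_pos': array([166.76226345, 627.71455956, 230.26393375]), 'ee_rot': array([[-9.66440458e-01,  2.56889673e-01, -7.32252088e-04],
       [ 2.56890545e-01,  9.66439179e-01, -1.60039522e-03],
       [ 2.96552102e-04, -1.73479533e-03, -9.99998451e-01]]), 'wrist_force': array([0.27525344, 1.20536157, 0.23896044]), 'moment': array([-0.00175147,  0.01227198,  0.0216713 ]), 'finger_force': 0.0, 'opening': 1.0007737343835204}
```

View pics/top0.png

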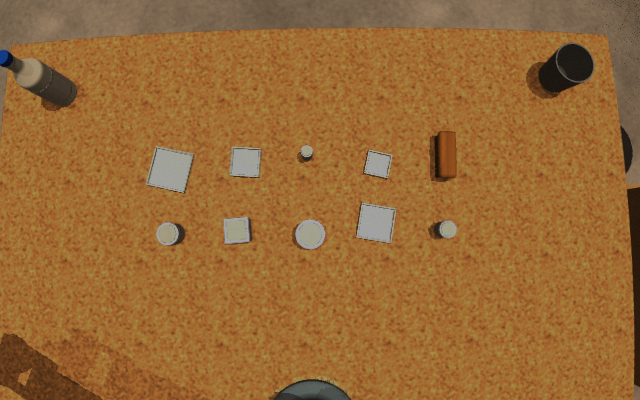

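View pics/scene0.png

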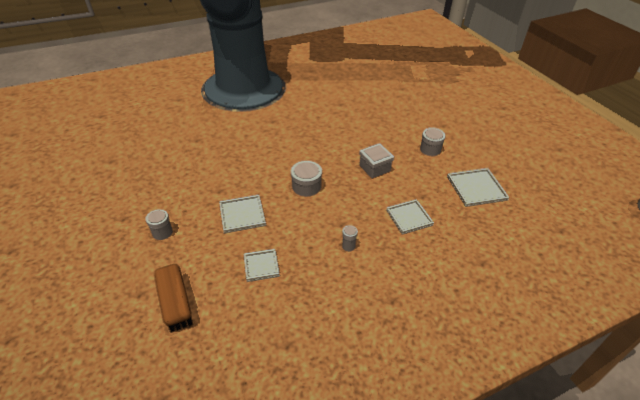

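The top view shows tins at about XL (310,234), L (167,233), M (447,230) and S (306,152). The trays are at about XL (170,170), L (376,223), M (245,162) and S (378,164). The square tin is at (236,230) and the brush at (446,155).

```bash
cat > h.py <<'E'
import numpy as np,cv2
from rig import r,viewer
def rays(n,uv):
    c=viewer.calibration(n);k=np.array([c["k1"],0,0,0,0.])
    # drawn = ray*(1+k1 r^2): OpenCV's radial model
    p=cv2.undistortPoints(np.float64(uv).reshape(-1,1,2),c["mtx"],k)[:,0]
    return np.c_[p,np.ones(len(p))],c["extrinsics"]
def plane(n,uv,z):
    d,E=rays(n,uv);R,t=E[:3,:3],E[:3,3];o=-R.T@t;w=d@R
    return o+w*((z-o[2])/w[:,2])[:,None]
def cloud(n,depth):
    v,u=np.mgrid[:400,:640];d,E=rays(n,np.c_[u.ravel(),v.ravel()])
    return ((d*depth.reshape(-1,1)-E[:3,3])@E[:3,:3]).reshape(400,640,3)
def measure(n,pic,depth):
    P=cloud(n,depth);Z=P[...,2];hsv=cv2.cvtColor(pic,cv2.COLOR_RGB2HSV)
    ok=(depth>0)&(P[...,0]>330)&(P[...,0]<800)&(abs(P[...,1])<420)
    out=[]
    for kind,m,z in(("tall",ok&(Z>34)&(Z<70),46),("tray",ok&(Z<22)&(hsv[...,1]<90)&(hsv[...,2]>50),10)):
        cs,_=cv2.findContours(m.astype(np.uint8),cv2.RETR_EXTERNAL,cv2.CHAIN_APPROX_NONE)
        for c in cs:
            if cv2.contourArea(c)<60: continue
            w=plane(n,c[:,0],z)[:,:2].astype(np.float32)
            a=cv2.minAreaRect(w)
            mk=np.zeros(Z.shape,np.uint8);cv2.drawContours(mk,[c],-1,1,-1)
            out.append((kind,np.round(c[:,0].mean(0)),np.round(a[0],1),np.round(a[1],1),round(a[2],1),round(float(np.median(Z[mk>0])),1)))
    return out
E
python3 - <<'E'
from h import *
for n in("top","scene"):
    pic=cv2.imread(f"pics/{n}0.png")[:,:,::-1].copy()
    print(n)
    for o in measure(n,pic,np.load(f"{n}0.npy")): print(*o)
E
```

```text
top
tall [168. 233.] [442.9 313.8] [55.1 46.7] 89.4 44.8
tall [447. 229.] [ 444.  -306.3] [40.7 35.4] 88.9 44.2
tall [310. 234.] [438.3  -1.7] [63.5 63.5] 44.2 44.6
tall [236. 230.] [448.9 159.7] [56.1 55.7] 4.4 44.5
tall [306. 151.] [623.    3.5] [27.6 26.1] 25.5 44.3
tall [447. 154.] [ 613.2 -313.8] [ 41.5 106.5] 88.3 42.0
tray [376. 222.] [ 462.6 -154.1] [81.7 80.6] 79.6 3.3
tray [378. 164.] [ 600.1 -162.9] [57.5 57.3] 76.6 3.4
tray [245. 162.] [609.7 148.2] [70.5 69.4] 85.9 3.7
tray [170. 169.] [595.7 328.8] [97.2 95.9] 77.5 3.6
scene
tall [171. 294.] [ 622.7 -316.7] [ 42.5 113.5] 88.5 44.1
tall [350. 233.] [630.    2.5] [25.7 36.3] 61.7 45.4
tall [157. 219.] [ 451.4 -307.4] [49.6 40.2] 2.4 45.8
tall [306. 173.] [445.2  -4. ] [62.8 72.4] 65.7 45.9
tall [376. 155.] [456.6 158.4] [64.7 62.5] 4.1 45.4
tall [433. 136.] [449.8 311.5] [49.5 64. ] 54.0 45.2
tray [261. 265.] [ 603.3 -162.4] [58.6 63.7] 76.7 5.3
tray [348. 246.] [631.2   1. ] [20.8 21.4] 61.9 13.1
tray [161. 234.] [ 457.8 -308.8] [34.3 24.9] 80.5 12.3
tray [409. 216.] [612.7 148.2] [74.3 75.4] 85.6 5.1
tray [242. 213.] [ 466.3 -153.9] [82.4 89.4] 79.7 5.1
tray [306. 190.] [458.  -10.2] [59.9 33.8] 65.7 12.5
tray [477. 187.] [598.4 328.7] [101.3 103.2] 77.2 4.7
tray [375. 169.] [461.5 151.8] [70.1 50.6] 50.4 14.0
tray [430. 150.] [453.9 308.3] [47.  37.9] 45.7 12.7
```

```bash
sed -i 's/Z>34/Z>41/' h.py
cat >> h.py <<'E'
R0=np.array([[-1,0,0],[0,1,0],[0,0,-1.]])
def pick_place(tin,tray,zp=12,grip=40):
    x,y=tin;X,Y=tray
    r.gripper_open(); r.movep([x,y,110],R0); r.move_straight([x,y,zp],velocity=120)
    r.close_gripper(grip); s=r.read_state(); z0=s["eef_pos"][2]
    print("grip",s["opening"],s["finger_force"],s["eef_pos"],s["clock"])
    r.move_straight([x,y,130],velocity=200); r.movep([X,Y,130],R0)
    r.move_straight([X,Y,zp+12],velocity=150); r.pause(.2)
    hit=r.move_straight([X,Y,zp+1],velocity=15,until_force=5); s=r.read_state()
    print("set",hit,s["eef_pos"],"expected z",z0+4,s["opening"],s["finger_force"])
    r.gripper_open(); s=r.read_state(); r.move_straight([X,Y,130],velocity=150); print(r.read_state()["clock"])
E
python3 - <<'E'
from h import *
pic=cv2.imread("pics/top0.png")[:,:,::-1].copy()
m=[o for o in measure("top",pic,np.load("top0.npy")) if o[0]=="tall"]
for o in m: print(*o)
t=min(m,key=lambda o:abs(o[1]-[310,234]).sum())[2]
assert np.linalg.norm(t-[438.3,-1.7])<5
pick_place(t,(597,329))
E
```

```text
tall [167. 233.] [443. 316.] [50.8 46.7] 89.7 44.9
tall [447. 229.] [ 444.6 -307.2] [37.  36.1] 62.5 44.3
tall [310. 234.] [438.3  -1.7] [63.5 63.5] 44.2 44.6
tall [236. 230.] [448.7 160.2] [55.7 54.6] 4.9 44.6
tall [306. 151.] [623.4   3.7] [25.8 25.5] 43.7 44.4
tall [447. 155.] [ 614.3 -316.1] [ 36.7 104.2] 88.3 42.5
grip 0.754632211540457 44.092116951942444 [439.16309167  -1.9097754   13.11441712] 4.0833
set True [596.91671829 329.02496234  17.17409678] expected z 17.114417116926532 0.7608721667275219 44.40881788730621
9.025
```

The XL set-down height matches what I expected, so I'm doing the other three the same way.

Run:
```python
from h import *
pick_place((443,316),(464,-154))
pick_place((444.6,-307.2),(611,148.2))
pick_place((624,3.6),(601.5,-162.7))
r.movep([420,0,300],R0); r.move_joints([1.137,0.245,1.558,0,1.339,-0.174])
for n in("top","scene"):
    p,d=viewer.grab_frame(n); cv2.imwrite(f"pics/{n}1.png",p[:,:,::-1])
    print(n)
    for o in measure(n,p,d): print(*o)
t=cv2.imread("pics/top1.png")[120:270,120:500];s=cv2.imread("pics/scene1.png")[110:350,130:530]
s=cv2.resize(s,None,fx=.95*2*.95,fy=.95*2*.95)[:,:760]; t=cv2.resize(t,(760,150*2*1)[:2])
cv2.imwrite("pics/t1.png",t);cv2.imwrite("pics/s1.png",s);print(r.read_state()["clock"])
```

```text
grip 0.5977861506574264 41.90099358558655 [443.70701457 316.35050641  13.00302662] 11.2917
set True [ 463.96399924 -154.02007656   17.00545036] expected z 17.003026620126594 0.5989401541444747 42.08480715751648
16.675
grip 0.4591572079576567 40.23860692977905 [ 445.02023721 -307.67544126   12.68274431] 19.0167
set True [610.92604845 148.21377726  16.66741302] expected z 16.682744307154728 0.45849507163175823 40.471179485321045
24.55
grip 0.31576474448889547 39.376670122146606 [624.36675584   3.52599676  12.46889291] 26.9417
set True [ 601.45533759 -162.7019144    16.46502279] expected z 16.4688929050348 0.3196521591992949 39.583765268325806
31.5
top
tall [236. 230.] [448.8 160.1] [55.9 54.5] 5.0 44.6
tall [378. 222.] [ 463.3 -154. ] [49.6 50.2] 43.7 48.4
tall [380. 160.] [ 601.7 -162.8] [25. 25.] 89.3 48.5
tall [163. 166.] [596.8 328. ] [68.5 62.2] 88.9 48.8
tall [242. 158.] [611.2 147.6] [39.1 36.2] 0.3 48.4
tall [448. 154.] [ 614.3 -315.7] [ 37.5 104.2] 88.1 42.6
tray [376. 222.] [ 462.5 -154.2] [81.3 80.6] 79.6 8.0
tray [378. 164.] [ 600.1 -162.7] [57.1 57.3] 76.6 6.6
tray [245. 161.] [609.4 148.2] [70.6 69.8] 86.2 7.8
tray [170. 169.] [595.7 328.9] [97.  96.1] 77.3 4.1
scene
tall [171. 293.] [ 620.1 -316.6] [ 40.1 108.4] 88.6 44.4
tall [260. 252.] [ 602.8 -162.5] [27.8 33.5] 69.9 49.7
tall [412. 203.] [611.4 148.9] [40.1 45.4] 24.0 49.5
tall [240. 199.] [ 465.  -153.9] [52.1 59.1] 71.1 50.0
tall [482. 173.] [598.3 329.6] [67.1 73.5] 23.8 49.6
tall [376. 154.] [454.  159.6] [59.6 58.5] 2.8 45.9
tray [261. 265.] [ 603.7 -162.5] [58.6 63.8] 76.9 5.8
tray [409. 218.] [612.7 148. ] [73.9 75.4] 85.6 6.1
tray [242. 215.] [ 466.4 -154. ] [82.4 89.2] 79.7 6.2
tray [476. 190.] [598.6 328.6] [101.3 103.4] 76.8 6.3
tray [374. 169.] [461.5 150.7] [70.4 49.1] 48.1 13.6
35.1583
```

View pics/t1.png

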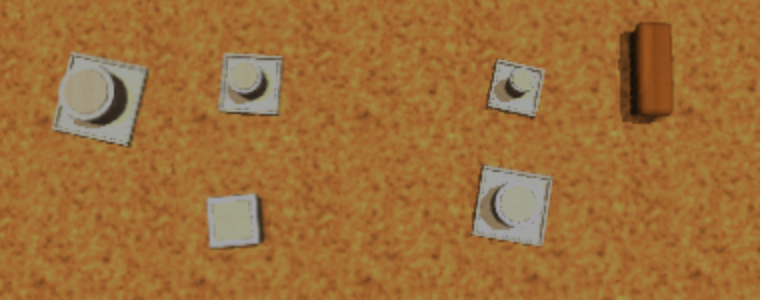

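View pics/s1.png

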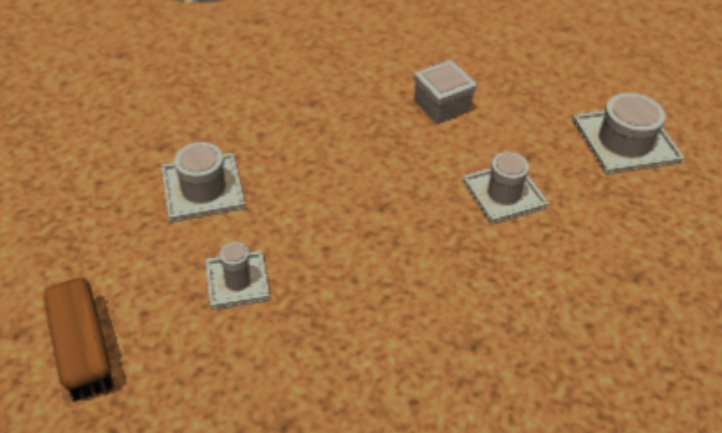

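All four tins stand upright and centred in their own trays. Their lids read 4 mm higher than on the ledge, which means they sit on the tray floors. The square tin and brush haven't moved.

```bash
python3 -c "
from rig import hand_in
print(hand_in())"
```

```text
the job is handed in; nothing more can be done
None
```

The job is handed in: all four round tins are upright and flat in their matching trays, set down largest first in about 35 s, with the square tin and shoe brush left where they were.

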